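# Set up the heel clamp: swing the shoe last to its rest, key the set-up switch and hold

## Robot

A 6-joint arm with a two-finger parallel gripper is mounted at the origin on the work surface. World frame = base frame: x ahead of the robot, y to its left, z up, the work surface at z = 0. Lengths are in m, angles in rad, forces in N, time in s.
With the tool pointing down it reaches from about 0.35 to 0.775 m from the base axis. Payload 5.5 kg.
Tool frame: the origin (TCP) lies at the very end of the fingers, on their centre line; the grasp point (between the pads) lies 19 mm behind it; z points along the fingers, y is the line along which they close (so a half turn about z gives the same grasp; the last joint's range is limited). The gripper opens to 85 mm and grips with 20 to 120 N. Pads are 22 mm wide; open, the fingers measure 114 mm over their backs; the gripper's body (76 mm by 85 mm) begins 54 mm behind the grasp point. The pads swing forward as they close: fully open they stand 13 mm farther back than shut.
Start: joints at [-1.302, 0.313, 0.046, 1.304, 0, 1.431], TCP at [0.229, -0.528, 0.231] pointing down, gripper open.
Joint ranges: [-2.76, 2.76], [-0.86, 1.69], [-1.03, 1.26], [-2.2, 2.34], [-1.47, 1.5], [-3.14, 3.14]. Speed limits (rad/s): [2.57, 2.57, 3.14, 3.14, 3.14, 3.14].

## Interface

Orientations are given as a unit quaternion [w, x, y, z].
In Python, from workcell import env gives the robot as it stands. The module is installed in compiled form; this text tells all that it offers.
- The arm moves only by the tool jog_arm, never from a script. Its argument "rows" is a list of rows, each a list of 6 numbers: the shift along the world's x, y, z in units of 40 mm (1.0 is 40 mm), then the turn, a rotation vector about the world's x, y, z in units of 6 degrees (1.0 is 6 degrees). In form: [[x, y, z, wx, wy, wz], ...]. A call has 1 to 12 rows; each row is the pose to reach, as a shift and turn from the pose commanded when the call began; what a row does not reach only later rows make up. A row lasts 1/12 s, in which the tool goes at most 41.7 mm and 7.16 degrees, less where a joint would pass 70% of its speed; a pose out of reach is approached as far as the arm can. A call with a gripper value outside its range is refused whole. "jaw" is the gripper command: -1 is fully open, 1 is shut, values between are in proportion, set as the call begins (left out, the last holds). The fingers move at their own pace and stop on an object; "force" is the grip in N (left out, the last holds). Time passes only in rows, so rows that repeat a pose let the fingers close. It gives the time, the measured TCP pose, the force, the opening and the grip force at its end, in the units of the state.
- env.get_state(): the state, without advancing time (a new reading comes with each control period).
- env.read_camera(name): name is "scene" or "top"; returns a dict with "pixels" (400x640x3 uint8, red, green, blue), "mtx" (3x3 intrinsics, pixels), "cam_to_world" (4x4, takes a point from camera to world coordinates). Camera axes: x right, y up, looking along -z (the intrinsics and any distortion apply to the point x, -y, -z); pixel columns grow to the right and rows downward; lengths in m; the calibration is good to about 2 mm. A picture is of the moment at which its call begins. There is no depth.
- env.hand_in(): hands the job in; it is judged then, once.
The state is a dict: "clock": time; "joint_pos": joint angles; "qvel": joint speeds; "tau": joint torques, N m; "tcp_pos": TCP position; "orientation": TCP orientation; "wrist_force": force on the tool from outside, world axes, zero at the start; "ft_torque": the same for the moment, N m; "finger_gap": finger opening in m; "grip_force": force on a finger pad.
Only numpy, scipy, OpenCV 4.12 (cv2) and the standard library are available. Lean on these libraries where they do the work, as an engineer would, in place of code of your own. Each camera call takes 0.05 s, during which the arm holds its last target. There are 200 camera calls.

## Task

Swing the white shoe last round on its swivel jack, counter-clockwise seen from above, until its side rests against the rubber-faced rest. Then take the red-headed key from the wooden key block, push it all the way into the key switch on the grey push-button station, working it past the sticky pins, and turn it a quarter turn clockwise. The switch springs back, so finish while still gripping the key and holding it turned; the last stays against its rest and everything else stays where it is.

Things in the scene. Friction and masses are not known exactly. Their poses are not given: they have to be found in the camera images.
- jack: Swivel last jack: upright black post on a dark steel base plate (165 x 350 x 10 mm), fixed. Origin: on the table, on the post's axis; z up. The post carries the white last. On the plate also stand the side rest (point rest_pad) and, on the +y side, the heel clamp (point heel_clamp), whose rubber pad comes out 15 mm to the heel while the key switch is held turned.
- rest_pad (a point): Middle of the face of the side rest's black rubber pad, 46 mm wide, 44 mm high, 190 mm above the table, on a grey bent flat bar 216 mm high, fixed to the jack's plate. It lies 41 mm to +x and 105 mm to -y from the jack's axis; axes as the jack's, the face looks to -x.
- heel_clamp (a point): Top middle of the heel clamp's aluminium air cylinder (50 x 55 mm, top 203 mm above the table), 152 mm to +y from the jack's axis; its pad reaches to 80 mm from the axis. Fixed; an obstacle.
- last (a joint): Turn of the white shoe last (upside down, tan insole on top) about the jack's post, rad, growing counter-clockwise from above. 0: toe along the jack's -x. 1.571 (end stop): toe along the jack's -y, side against the rubber rest. Toe end 175 mm, heel end 65 mm from the axis. Swings on a stiff pivot (0.25 N m) and stays where it is left. Pushed, for instance, with closed fingers on point last_side.
- last_side (a point): Point to push: on the last's side away from the rest, at the ball, 105 mm from the jack's axis, 210 mm above the table. x axis to the toe, y axis the way it has to move, z up. Here the last is 80 mm wide, its underside 175 and its top 228 mm above the table; the side is steepest 195 to 220 mm above the table and falls away inward below. 152 mm from the axis it is 56 mm wide.
- keyhole (a point): Centre of the keyhole, on the brass lock face (82 mm above the table, aluminium bezel 49 mm across) on the grey push-button station (170 x 150 mm, lid 70 mm high), fixed. z up; the slot lies along x, 18.5 x 6.5 mm; this point does not turn. 83 mm to +x: red emergency stop (94 mm high) and a green button.
- keyswitch (a joint): Turn of the sprung plug in the lock, rad: 0 at rest, growing clockwise from above, end stop 1.65. Spring 0.02 N m at rest, 0.06 at the end; turns back when let go. The key has about 0.1 rad of play. Two pairs of sticky sprung pins catch the bit some 19 and 27 mm deep: they take 8 to 15 N of push, less with a small wiggle. The key can turn only within 3 mm of fully home (30 mm deep).
- red_key_grip (a point): Middle of the red plastic head of a steel key, 35 g, upright in the wooden block. Head 30 (x) x 10 (y) x 30 mm (z), gripped across the 10 mm. Shoulder disc 16 mm across under it, underside 19 mm below this point; then a 5 mm stem and the bit, 16 (x) x 4 (y) x 14 mm, rounded tip 49 mm below this point, same both ways round. Home: shoulder on the lock face, this point 19 mm above keyhole.
- blue_key_grip (a point): Middle of the blue plastic head of a key, same shape as the red one, in the same block; a bystander.
- yellow_key_grip (a point): Middle of the yellow plastic head of a key, same shape as the red one, in the same block; a bystander.
- key_block: Fixed wooden block 58 x 190 x 42 mm, origin at the centre of its underside. Three slots along its y axis, 60 mm apart, each with a key standing on its shoulder disc (head from 46 to 76 mm above the table), heads' wide side along the block's y. Which key is where varies.
- spare_last_mid (a point): Middle of a loose white shoe last standing on its sole, 240 x 80 x 88 mm; a bystander.
- hammer_grip (a point): A hammer, 260 mm, lying on the bench; a bystander.
- tack_tin_rim (a point): Centre of the rim of a small open aluminium tin, 72 mm across, 30 mm high; a bystander.
- glue_jar_mid (a point): Middle of a white jar with a red cap, 68 mm across, 85 mm high; a bystander.
- pencil: Yellow pencil, 165 mm; a bystander.
- pad_block: Black rubber block, 75 x 45 x 22 mm; a bystander.

How it is judged:
On the way, in this order (a step that is already met when the one before it is completed fails the run):
1. the last is swung against its rest (value of joint last above 1.53 rad), for 0.2 s.
2. the red key is fully home in the switch, not yet turned (value of joint last above 1.53 rad and horizontal distance between red_key_grip and keyhole below 0.005 m and z of red_key_grip in the frame of keyhole below 0.0215 m and angle between red_key_grip's own z axis and vertical below 0.12 rad and value of joint keyswitch below 0.35 rad), for 0.1 s.
3. the key is turned a quarter and held (value of joint last above 1.53 rad and horizontal distance between red_key_grip and keyhole below 0.005 m and z of red_key_grip in the frame of keyhole below 0.0215 m and angle between red_key_grip's own z axis and vertical below 0.12 rad and value of joint keyswitch above 1.3 rad), for 0.5 s.
At the end, for the whole second after the job is handed in: In the last second: last within 0.04 rad of its end stop, red key home in the switch (shoulder within 2.5 mm of the face, 5 mm of the axis, 7 degrees of upright), switch held turned at least 1.3 rad (75 degrees), steady, fingers gripping the key (over 1 N) (all of step 3 and velocity of joint keyswitch below 0.3 rad/s and contact force between the fingers and red_key above 1 N); the arm keeps its last pose, push and grip.
It fails at once if a bystander is moved more than 30 mm (distance of any of blue_key_grip, yellow_key_grip, spare_last_mid, hammer_grip, tack_tin_rim, glue_jar_mid, pencil, pad_block from where it was at the start of the episode above 0.03 m).
It also fails if it takes over 67 s, if anything falls off the work surface, if the arm or the gripper's body presses on something with over 40 N, if the wrist force passes 120 N, or if a joint passes its speed limit or range.

## Working session

There is one attempt and no reset: what is moved stays moved. The work goes in short steps, Python scripts to look and compute and a tool call to move; the robot and the scene stay as the last step left them, time stands still between calls to the robot, and variables do not carry over. Pictures are saved under pics/ and viewed, at most 10 in all, crops included, and the job is handed in when it is done.

Besides the shell and the picture viewer there is one more tool, called after "Call:" in YAML: its name, and indented under it one key for each argument. jog_arm: Moves the arm, as the interface text tells. Its arguments: {"type":"object","properties":{"rows":{"type":"array","items":{"type":"array","items":{"type":"number"}}},"jaw":{"type":"number"},"force":{"type":"number"}},"required":["rows"]}

```bash
mkdir -p pics && python3 - <<'E'
from workcell import env
import cv2
for n in("scene","top"):
    r=env.read_camera(n); cv2.imwrite(f"pics/{n}0.png",r["pixels"][:,:,::-1]); print(n,r["mtx"].round(2).tolist(),r["cam_to_world"].round(4).tolist(),[k for k in r])
s=env.get_state(); print({k:(v.round(3).tolist() if hasattr(v,'round') and hasattr(v,'tolist') else v) for k,v in s.items()})
E
```

```text
scene [[385.07, 0.0, 320.88], [0.0, 385.07, 200.76], [0.0, 0.0, 1.0]] [[-0.678, -0.4974, 0.5413, 1.1285], [0.735, -0.47, 0.4888, 0.5059], [0.0113, 0.7292, 0.6842, 0.8666], [0.0, 0.0, 0.0, 1.0]] ['pixels', 'mtx', 'cam_to_world']
top [[377.05, 0.0, 317.99], [0.0, 377.05, 199.75], [0.0, 0.0, 1.0]] [[-0.0167, 0.9885, -0.1505, 0.3969], [-0.9997, -0.0142, 0.0175, -0.01], [0.0151, 0.1507, 0.9885, 1.2019], [0.0, 0.0, 0.0, 1.0]] ['pixels', 'mtx', 'cam_to_world']
{'clock': 0.1, 'joint_pos': [-1.302, 0.314, 0.045, 1.304, 0.0, 1.431], 'qvel': [-0.0, -0.003, 0.002, 0.0, -0.0, 0.002], 'tau': [0.004, -48.172, 29.924, 0.013, -0.0, 0.0], 'tcp_pos': [0.228, -0.527, 0.23], 'orientation': [-0.001, 0.979, 0.203, -0.0], 'wrist_force': [0.105, -1.15, -0.126], 'ft_torque': [-0.05, 0.013, -0.028], 'grip_force': 0.0, 'finger_gap': 0.08528403773335534}
```

View pics/top0.png

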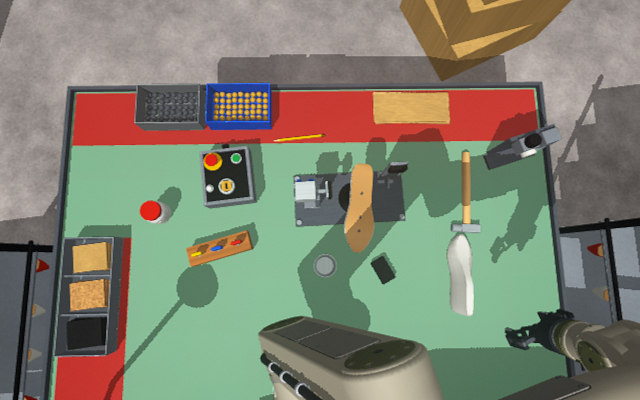

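View pics/scene0.png

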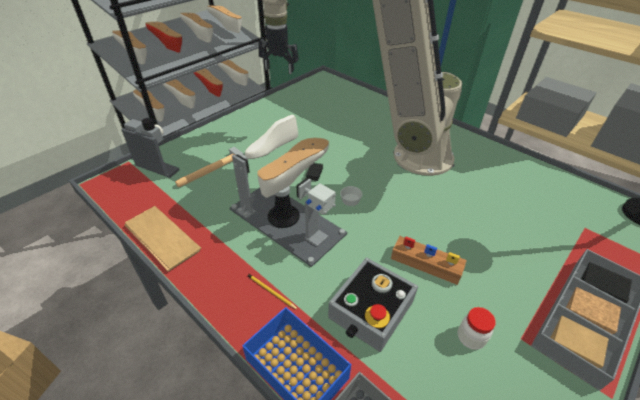

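The top view shows the last near (358,205) with its toe down at (358,248). The rest is at (398,168), the clamp at (308,190), the switch at (226,186) and the red key at (237,242). I'll zoom in on these.

```bash
python3 - <<'E'
import cv2
a=cv2.imread("pics/top0.png"); cv2.imwrite("pics/topA.png",cv2.resize(a[135:275,180:420],(800,467),interpolation=cv2.INTER_CUBIC))
a=cv2.imread("pics/scene0.png"); cv2.imwrite("pics/sceneA.png",cv2.resize(a[130:350,220:480],(709,600),interpolation=cv2.INTER_CUBIC))
E
cat > h.py <<'E'
import numpy as np
from workcell import env
cams={}
def cam(n):
    r=env.read_camera(n); cams[n]=(r["mtx"],r["cam_to_world"]); return r["pixels"]
def ray(n,u,v):
    K,T=cams[n]; d=np.linalg.inv(K)@[u,v,1]; d=T[:3,:3]@[d[0],-d[1],-d[2]]; return T[:3,3],d
def onz(n,u,v,z):
    o,d=ray(n,u,v); return (o+d*(z-o[2])/d[2]).round(4)
def two(p,q):
    (o1,d1),(o2,d2)=ray("top",*p),ray("scene",*q)
    t=np.linalg.lstsq(np.c_[d1,-d2],o2-o1,rcond=None)[0]
    a,b=o1+d1*t[0],o2+d2*t[1]; return ((a+b)/2).round(4),np.linalg.norm(a-b).round(4)
E
```

```text
(no output)
```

View pics/topA.png

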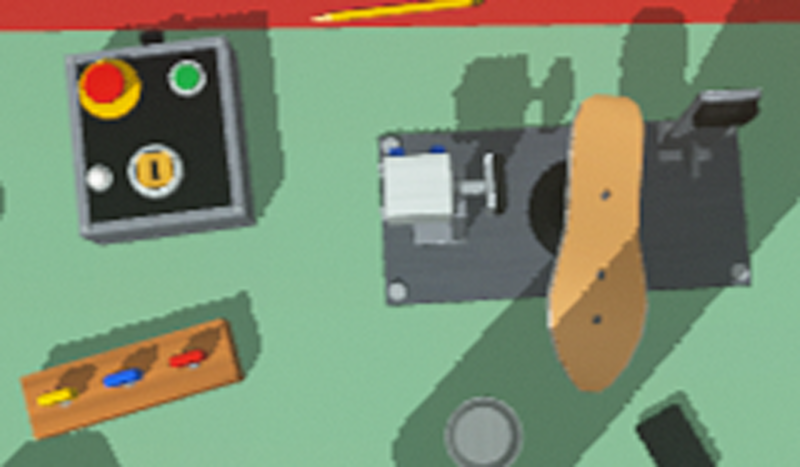

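View pics/sceneA.png

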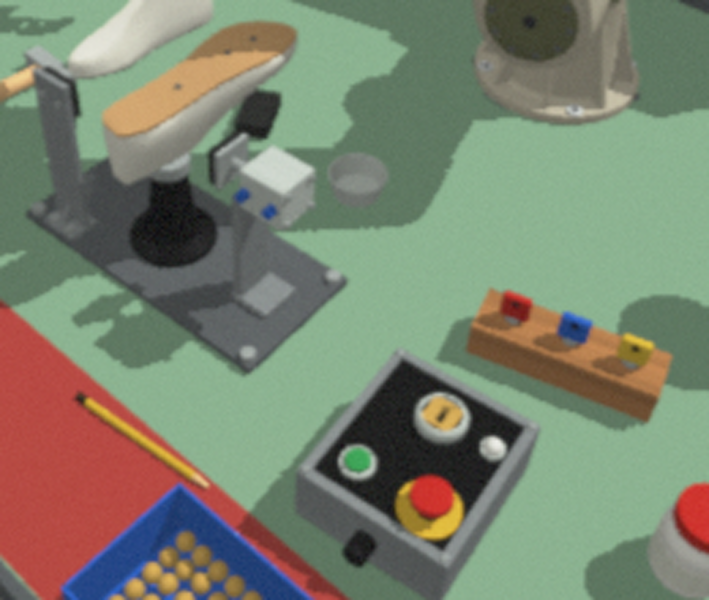

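The crops show the plate corners at (380,133), (387,305), (750,285) and the clamp top at (418,184). The lock is at (155,171), and the red, blue and yellow heads are at (187,358), (122,377) and (56,397). Next I'll turn these into positions.

```bash
python3 - <<'E'
from h import *
import cv2
P={n:cam(n) for n in("top","scene")}
A=lambda u,v:(180+(u+.5)/3.333-.5,135+(v+.5)/3.333-.5)
B=lambda u,v:(220+(u+.5)/2.727-.5,130+(v+.5)/2.727-.5)
print("plate",[onz("top",*A(*p),.01)[:2].tolist() for p in((380,133),(387,305),(750,285),(738,122))])
print("plate sc",[onz("scene",*B(*p),.01)[:2].tolist() for p in((250,370),(345,280),(30,212))])
print("clamp",onz("top",*A(418,184),.203), "post base", onz("scene",*B(173,235),.02))
print("toe,heel", onz("top",*A(592,391),.228),onz("top",*A(610,96),.228))
print("rest", two(A(730,93),B(45,55)))
print("bits lh", onz("top",*A(155,171),.082),onz("scene",*B(442,416),.082))
def mask(n,box,f):
    x0,y0,x1,y1=box; h=cv2.cvtColor(P[n][y0:y1,x0:x1],cv2.COLOR_RGB2HSV); m=f(h[...,0].astype(int),h[...,1].astype(int),h[...,2].astype(int)).astype(np.uint8)
    _,l,st,c=cv2.connectedComponentsWithStats(m,connectivity=8); k=1+st[1:,4].argmax(); v,u=np.nonzero(l==k); return np.c_[u+x0,v+y0].astype(float)
hs={"red":lambda h,s,v:((h<5)|(h>172))&(s>170)&(v>80),"blue":lambda h,s,v:(h>100)&(h<125)&(s>140),"yellow":lambda h,s,v:(h>22)&(h<33)&(s>140)}
for k,f in hs.items():
    t=mask("top",(183,228,256,268),f); c=mask("scene",(385,232,470,285),f)
    ax=[onz("top",*p,.076)[:2] for p in t]; ax=np.array(ax); w,V=np.linalg.eigh(np.cov((ax-ax.mean(0)).T))
    print(k,len(t),len(c),two(t.mean(0),c.mean(0)),"top@.076",onz("top",*t.mean(0),.073),"sc@.061",onz("scene",*c.mean(0),.061),"ang",np.degrees(np.arctan2(V[1,1],V[0,1])).round(1))
f=lambda h,s,v:(h>12)&(h<26)&(s>90)&(v>120)
b=mask("top",(215,175,238,200),f); d=mask("scene",(370,272,395,298),f)
print("brass",len(b),len(d),two(b.mean(0),d.mean(0)),onz("top",*((b.min(0)+b.max(0))/2),.082),onz("scene",*((d.min(0)+d.max(0))/2),.082))
print("station",[onz("top",*A(*p),.07)[:2].tolist() for p in((68,58),(80,232),(250,215),(226,38))])
E
```

```text
plate [[0.6617, 0.046], [0.4949, 0.0406], [0.5086, -0.3059], [0.668, -0.3024]]
plate sc [[0.6603, 0.0514], [0.5004, 0.0428], [0.6707, -0.2935]]
clamp [0.5763 0.0066 0.203 ] post base [ 0.5886 -0.1373  0.02  ]
toe,heel [ 0.4083 -0.1257  0.228 ] [ 0.6409 -0.1476  0.228 ]
rest (array([ 0.642 , -0.2438,  0.2416]), np.float64(0.0088))
bits lh [0.6133 0.2459 0.082 ] [0.6191 0.2498 0.082 ]
red 33 71 (array([0.4455, 0.2186, 0.0597]), np.float64(0.0001)) top@.076 [0.4449 0.2159 0.073 ] sc@.061 [0.4466 0.219  0.061 ] ang 106.3
blue 34 77 (array([0.4294, 0.2764, 0.0604]), np.float64(0.0001)) top@.076 [0.429  0.2732 0.073 ] sc@.061 [0.4299 0.2765 0.061 ] ang 104.3
yellow 36 92 (array([0.4137, 0.3341, 0.0612]), np.float64(0.0011)) top@.076 [0.4138 0.3301 0.073 ] sc@.061 [0.4131 0.3345 0.061 ] ang 103.0
brass 95 119 (array([0.6155, 0.2473, 0.0794]), np.float64(0.0009)) [0.6162 0.2464 0.082 ] [0.617  0.2489 0.082 ]
station [[0.7231, 0.3309], [0.5604, 0.3152], [0.5737, 0.1618], [0.7404, 0.1855]]
```

Call:
jog_arm:
  rows:
    - [0, 0, 1, 0, 0, 1]
    - [0, 0, 1.75, 0, 0, 2]
    - [6.4, 12.1, 1.75, 0, 0, 11]
    - [6.4, 12.1, 1.75, 0, 0, 11]
    - [6.4, 12.1, 1.75, 0, 0, 11]
    - [6.4, 12.1, 1.75, 0, 0, 11]
    - [6.4, 12.1, 1.75, 0, 0, 11]
    - [6.4, 12.1, 1.75, 0, 0, 11]
    - [6.4, 12.1, 1.75, 0, 0, 11]
    - [6.4, 12.1, 1.75, 0, 0, 11]
    - [6.4, 12.1, 1.75, 0, 0, 11]
    - [6.4, 12.1, 1.75, 0, 0, 11]
  jaw: 1
  force: 30

```text
clock: 1.2
tcp_pos: [0.4238, -0.1574, 0.3014]
orientation: [0.0, 0.711, 0.704, 0.0]
wrist_force: [0.8, 0.1, 0.6]
finger_gap: 0.0001
grip_force: 0.0
```

Call:
jog_arm:
  rows:
    - [0.8, 1.4, 0, 0, 0, 0]
    - [1.5, 2.8, 0, 0, 0, 0]
    - [1.5, 2.8, 0, 0, 0, 0]
    - [1.5, 2.8, 0, 0, 0, 0]
    - [1.5, 2.8, 0, 0, 0, 0]
    - [1.5, 2.8, -1, 0, 0, 0]
    - [1.5, 2.8, -2, 0, 0, 0]
    - [1.5, 2.8, -2.6, 0, 0, 0]
    - [1.5, 2.8, -2.6, 0, 0, 0]
    - [1.5, 2.8, -2.6, 0, 0, 0]

```text
clock: 2.03
tcp_pos: [0.4819, -0.0482, 0.1967]
orientation: [-0.001, 0.711, 0.703, -0.001]
wrist_force: [0.4, 0.9, 1.7]
finger_gap: 0.0001
grip_force: 0.0
```

```bash
python3 - <<'E'
from h import *
import cv2
s=env.get_state(); print(s["joint_pos"].round(3) if hasattr(s["joint_pos"],'round') else s["joint_pos"],s["tcp_pos"],s["orientation"])
# plan of push path, yaw offsets: fixed orientation
ax=np.array([.582,-.145]); j=np.radians(2.2); p0=np.array(s["tcp_pos"])[:2]
for q in np.radians([-8,5,18,31,44,57,70,80,88,92]):
    a=np.pi+j+q; u=np.array([np.cos(a),np.sin(a)]); n=np.array([-u[1],u[0]])
    sup=.011*abs(n[1])+.0145*abs(n[0])
    p=ax+.105*u-(.040+sup)*n; print(np.degrees(q).round(),p.round(3),((p-p0)/.04).round(2))
E
```

```text
[-0.265  0.155 -0.244  1.174 -0.     1.317] [ 0.48193676 -0.04821756  0.19668513] [-0.00127988  0.71134462  0.70284166 -0.00089459]
-8.0 [ 0.483 -0.082] [ 0.02 -0.85]
5.0 [ 0.471 -0.106] [-0.27 -1.44]
18.0 [ 0.464 -0.129] [-0.44 -2.03]
31.0 [ 0.463 -0.155] [-0.48 -2.66]
44.0 [ 0.467 -0.181] [-0.36 -3.31]
57.0 [ 0.478 -0.205] [-0.09 -3.93]
70.0 [ 0.495 -0.227] [ 0.34 -4.48]
80.0 [ 0.512 -0.241] [ 0.76 -4.83]
88.0 [ 0.528 -0.25 ] [ 1.15 -5.05]
92.0 [ 0.535 -0.254] [ 1.32 -5.14]
```

Call:
jog_arm:
  rows:
    - [0, -0.5, 0, 0, 0, 0]
    - [0, -0.85, 0, 0, 0, 0]
    - [-0.15, -1.15, 0, 0, 0, 0]
    - [-0.27, -1.44, 0, 0, 0, 0]
    - [-0.37, -1.74, 0, 0, 0, 0]
    - [-0.44, -2.03, 0, 0, 0, 0]
    - [-0.48, -2.35, 0, 0, 0, 0]
    - [-0.48, -2.66, 0, 0, 0, 0]
    - [-0.43, -3, 0, 0, 0, 0]
    - [-0.36, -3.31, 0, 0, 0, 0]
    - [-0.24, -3.62, 0, 0, 0, 0]
    - [-0.09, -3.93, 0, 0, 0, 0]

```text
clock: 3.03
tcp_pos: [0.4799, -0.2059, 0.1974]
orientation: [-0.0, 0.711, 0.703, -0.0]
wrist_force: [-1.4, 2.6, 0.5]
finger_gap: -0.0001
grip_force: 1.1
```

Call:
jog_arm:
  rows:
    - [0.1, -0.27, 0, 0, 0, 0]
    - [0.43, -0.55, 0, 0, 0, 0]
    - [0.63, -0.72, 0, 0, 0, 0]
    - [0.85, -0.9, 0, 0, 0, 0]
    - [1.05, -1.02, 0, 0, 0, 0]
    - [1.24, -1.12, 0, 0, 0, 0]
    - [1.35, -1.18, 0, 0, 0, 0]
    - [1.35, -1.18, 0, 0, 0, 0]

```text
clock: 3.7
tcp_pos: [0.5344, -0.2523, 0.1968]
orientation: [-0.0, 0.711, 0.704, -0.0]
wrist_force: [-0.4, 0.7, -0.3]
finger_gap: -0.0002
grip_force: 0.1
```

```bash
python3 - <<'E'
from h import *
import cv2
a=cam("top"); b=cam("scene"); 
x=cv2.resize(a[120:270,270:470],(533,400),interpolation=cv2.INTER_CUBIC);y=cv2.resize(b[100:270,180:320],(267,324))
y=cv2.copyMakeBorder(y,0,76,0,0,cv2.BORDER_CONSTANT)
cv2.imwrite("pics/push.png",np.hstack([x,y])[:,:,::-1])
E
```

```text
(no output)
```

View pics/push.png

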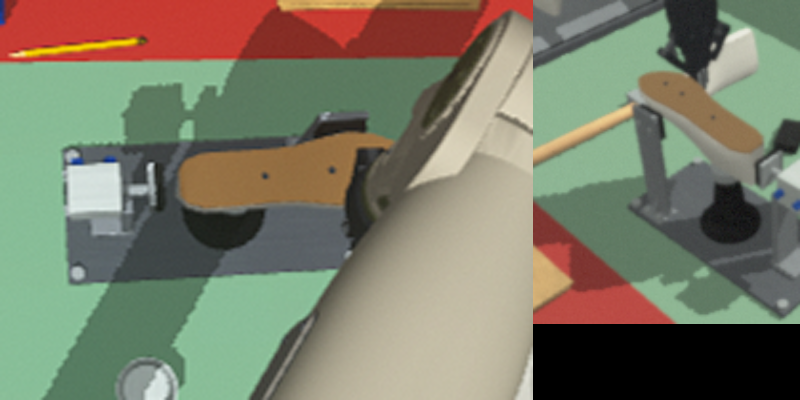

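The last is near the rest: the pad meets its side at about (340,125), and the pusher is at (365,180). I'll push on until the force rises.

Call:
jog_arm:
  rows:
    - [0.05, 0, 0, 0, 0, 0]
    - [0.1, 0, 0, 0, 0, 0]
    - [0.15, 0, 0, 0, 0, 0]
    - [0.15, 0, 0, 0, 0, 0]

```text
clock: 4.13
tcp_pos: [0.535, -0.2519, 0.1973]
orientation: [-0.003, 0.711, 0.703, -0.004]
wrist_force: [-16.0, -1.7, 5.3]
finger_gap: -0.0001
grip_force: 8.0
```

Call:
jog_arm:
  rows:
    - [0.15, 0, 0, 0, 0, 0]
    - [0.15, 0, 0, 0, 0, 0]
    - [-0.5, 0, 0, 0, 0, 0]
    - [-1.3, 0, 0, 0, 0, 0]
    - [-1.6, 0, 1, 0, 0, 0]
    - [-1.8, 1, 2, 0, 0, 0.5]
    - [-2, 2, 2, 0, 0, 1]
    - [-2.1, 3, 2, 0, 0, 1.5]
    - [-2.2, 4, 2, 0, 0, 2]
    - [-2.2, 5, 2, 0, 0, 2.67]
    - [-2.3, 6, 2, 0, 0, 2.67]
    - [-2.3, 7, 2, 0, 0, 2.67]
  jaw: 0

```text
clock: 5.13
tcp_pos: [0.4472, 0.0269, 0.2782]
orientation: [0.001, 0.606, 0.796, 0.001]
wrist_force: [0.9, -1.0, 0.1]
finger_gap: 0.0429
grip_force: 0.0
```

Call:
jog_arm:
  rows:
    - [0, 1, 0, 0, 0, 0]
    - [0, 2, -0.5, 0, 0, 0]
    - [0, 3, -1, 0, 0, 0]
    - [0, 4, -1.5, 0, 0, 0]
    - [0, 4.7, -2, 0, 0, 0]
    - [0, 4.7, -2.5, 0, 0, 0]
    - [0, 4.7, -3, 0, 0, 0]
    - [0, 4.7, -3, 0, 0, 0]

```text
clock: 5.8
tcp_pos: [0.4452, 0.2135, 0.154]
orientation: [-0.002, 0.605, 0.796, -0.002]
wrist_force: [-1.3, -0.2, -1.0]
finger_gap: 0.0428
grip_force: 0.0
```

```bash
python3 - <<'E'
from h import *
import cv2
a=cam("top"); b=cam("scene"); s=env.get_state(); print(s["joint_pos"],s["tcp_pos"],s["orientation"],s["finger_gap"])
x=cv2.resize(a[140:280,180:440],(520,280),interpolation=cv2.INTER_CUBIC);y=cv2.resize(b[150:310,350:490],(280,320),interpolation=cv2.INTER_CUBIC)
x=cv2.copyMakeBorder(x,0,40,0,0,cv2.BORDER_CONSTANT)
cv2.imwrite("pics/over.png",np.hstack([x,y])[:,:,::-1])
E
```

```text
[ 2.82293597e-01  1.97301931e-01 -2.91990090e-01  1.08190227e+00
  3.42926446e-05  1.58318196e+00] [0.44740245 0.21307195 0.15755141] [-1.32294628e-04  6.05539942e-01  7.95814890e-01 -1.49621012e-04] 0.042757831465834874
```

View pics/over.png

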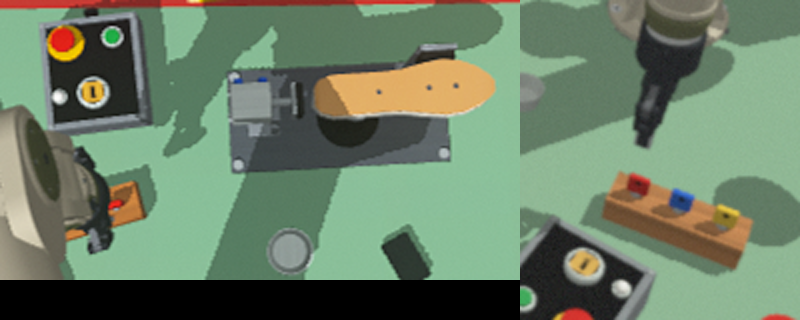

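The last lies against its rest at about (440,60), and the fingers are above the red key near (115,205). I'll descend now.

Call:
jog_arm:
  rows:
    - [-0.05, 0.14, 0, 0, 0, 0]
    - [-0.05, 0.14, -0.7, 0, 0, 0]
    - [-0.05, 0.14, -1.4, 0, 0, 0]
    - [-0.05, 0.14, -2, 0, 0, 0]
    - [-0.05, 0.14, -2.4, 0, 0, 0]
    - [-0.05, 0.14, -2.6, 0, 0, 0]
    - [-0.05, 0.14, -2.76, 0, 0, 0]
    - [-0.05, 0.14, -2.76, 0, 0, 0]
    - [-0.05, 0.14, -2.76, 0, 0, 0]

```text
clock: 6.65
tcp_pos: [0.4468, 0.2188, 0.0481]
orientation: [0.001, 0.606, 0.796, 0.001]
wrist_force: [0.3, -0.1, -0.0]
finger_gap: 0.0425
grip_force: 0.0
```

Call:
jog_arm:
  rows:
    - [0, 0, 0, 0, 0, 0]
    - [0, 0, 0, 0, 0, 0]
    - [0, 0, 0, 0, 0, 0]
    - [0, 0, 0, 0, 0, 0]
    - [0, 0, 0, 0, 0, 0]
    - [0, 0, 0, 0, 0, 0]
  jaw: 1
  force: 60

```text
clock: 7.15
tcp_pos: [0.4467, 0.2189, 0.048]
orientation: [0.001, 0.606, 0.796, 0.001]
wrist_force: [-0.1, 0.0, 6.7]
finger_gap: 0.0091
grip_force: 59.5
```

Call:
jog_arm:
  rows:
    - [0, 0, 0.3, 0, 0, 0]
    - [0, 0, 0.6, 0, 0, 0]
    - [0, 0, 1, 0, 0, 0]
    - [0, 0, 1.5, 0, 0, 0]
    - [0, 0, 2, 0, 0, 0]
    - [0, 0, 2.5, 0, 0, 0]
    - [0, 0, 2.8, 0, 0, 0]
    - [0, 0, 2.8, 0, 0, 0]
    - [0, 0, 2.8, 0, 0, 0]

```text
clock: 7.9
tcp_pos: [0.4461, 0.2187, 0.1592]
orientation: [0.0, 0.606, 0.796, 0.001]
wrist_force: [0.1, -0.0, -0.9]
finger_gap: 0.0089
grip_force: 59.1
```

```bash
python3 - <<'E'
from h import *
import cv2
cam("top");cam("scene")
for n,box in(("top",(195,140,262,212)),("scene",(320,255,425,355))):
    a=cv2.imread(f"pics/{n}0.png"); x0,y0,x1,y1=box; g=a[y0:y1,x0:x1].astype(int)
    m=((g.max(2)<60)).astype(np.uint8)
    _,l,st,_=cv2.connectedComponentsWithStats(m); k=1+st[1:,4].argmax()
    v,u=np.nonzero(l==k); h=cv2.convexHull(np.c_[u+x0,v+y0].astype(np.int32))[:,0]
    w=np.array([onz(n,*p,.07)[:2] for p in h])*1000
    print(n,st[k],"rect",cv2.minAreaRect(w.astype(np.float32)))
    # per-edge: approx polygon
    p=cv2.approxPolyDP(w.astype(np.float32)[:,None],8,True)[:,0]; e=np.roll(p,-1,0)-p
    print([(np.linalg.norm(d).round(),(np.degrees(np.arctan2(d[1],d[0]))%90).round(1)) for d in e])
    hs=cv2.cvtColor(a[y0:y1,x0:x1],cv2.COLOR_BGR2HSV).astype(int)
    gm=(hs[...,0]>60)&(hs[...,0]<85)&(hs[...,1]>120)&(np.indices(l.shape)[0]>2); 
    _,lg,sg,cg=cv2.connectedComponentsWithStats((gm&(cv2.fillConvexPoly(np.zeros_like(m),(h-[x0,y0]).astype(np.int32),1)>0)).astype(np.uint8))
    kk=1+sg[1:,4].argmax(); print("green",sg[kk,4],onz(n,*(cg[kk]+[x0,y0]),.078))
E
```

```text
top [  10   10   44   51 1278] rect ((651.0263061523438, 250.8306884765625), (148.49632263183594, 126.05732727050781), 6.376091480255127)
[(np.float32(121.0), np.float32(5.0)), (np.float32(100.0), np.float32(5.1)), (np.float32(61.0), np.float32(54.8)), (np.float32(83.0), np.float32(3.7)), (np.float32(145.0), np.float32(4.3))]
green 39 [0.7012 0.2198 0.078 ]
scene [  16    8   75   58 1643] rect ((651.460693359375, 251.73257446289062), (146.81138610839844, 126.34383392333984), 6.302307605743408)
[(np.float32(102.0), np.float32(8.2)), (np.float32(63.0), np.float32(50.0)), (np.float32(79.0), np.float32(4.6)), (np.float32(140.0), np.float32(6.3)), (np.float32(121.0), np.float32(7.8))]
green 50 [0.7036 0.2214 0.078 ]
```

Call:
jog_arm:
  rows:
    - [0.4, 0.1, 0, 0, 0, 1.1]
    - [0.8, 0.2, 0, 0, 0, 2.2]
    - [1.2, 0.3, 0, 0, 0, 3.3]
    - [1.6, 0.4, 0, 0, 0, 4.4]
    - [2, 0.5, 0, 0, 0, 5.5]
    - [2.4, 0.6, 0, 0, 0, 6.6]
    - [2.8, 0.7, 0, 0, 0, 7.7]
    - [3.2, 0.71, 0, 0, 0, 8.8]
    - [3.6, 0.71, 0, 0, 0, 9.9]
    - [4, 0.71, 0, 0, 0, 11]
    - [4.25, 0.71, 0, 0, 0, 12.1]
    - [4.25, 0.71, 0, 0, 0, 13.2]

```text
clock: 9.0
tcp_pos: [0.6171, 0.2465, 0.1563]
orientation: [-0.001, -0.043, 0.999, -0.0]
wrist_force: [-0.3, 0.3, -0.6]
finger_gap: 0.009
grip_force: 59.2
```

Call:
jog_arm:
  rows:
    - [0, 0, -0.2, 0, 0, 0.27]
    - [0, 0, -0.2, 0, 0, 0.27]
    - [0, 0, -0.2, 0, 0, 0.27]

```text
clock: 9.25
tcp_pos: [0.6146, 0.2466, 0.1488]
orientation: [-0.002, -0.054, 0.999, -0.0]
wrist_force: [0.6, -0.6, 0.0]
finger_gap: 0.0093
grip_force: 59.2
```

```bash
python3 - <<'E'
from h import *
import cv2
a=cam("top"); b=cam("scene"); s=env.get_state(); print(s["joint_pos"],s["tcp_pos"],s["orientation"],s["finger_gap"])
K,T=cams["scene"]
x=cv2.resize(a[145:225,190:260],(350,400),interpolation=cv2.INTER_CUBIC);y=cv2.resize(b[225:315,330:430],(444,400),interpolation=cv2.INTER_CUBIC)
cv2.imwrite("pics/pre.png",np.hstack([x,y])[:,:,::-1])
def pr(n,p):
    K,T=cams[n]; c=T[:3,:3].T@(np.array(p)-T[:3,3]); c=K@[c[0],-c[1],-c[2]]; return c[:2]/c[2]
t=np.array(s["tcp_pos"])
for z in(.013,-.036): print((pr("scene",t+[0,0,z])-[330,225])*4.44+[350,0])
print("kh",(pr("scene",[.616,.2473,.082])-[330,225])*4.44+[350,0])
E
```

```text
[2.60569649e-01 5.16688433e-01 1.54514822e-01 1.21005389e+00
 1.15504975e-04 1.52141744e-01] [0.6153089  0.24689156 0.15021957] [-7.12240422e-04 -5.41873437e-02  9.98530529e-01 -9.00929184e-05] 0.009204057551046545
[598.4030626  154.75901026]
[586.83638742 211.65274905]
kh [579.5386857  248.04390423]
```

View pics/pre.png

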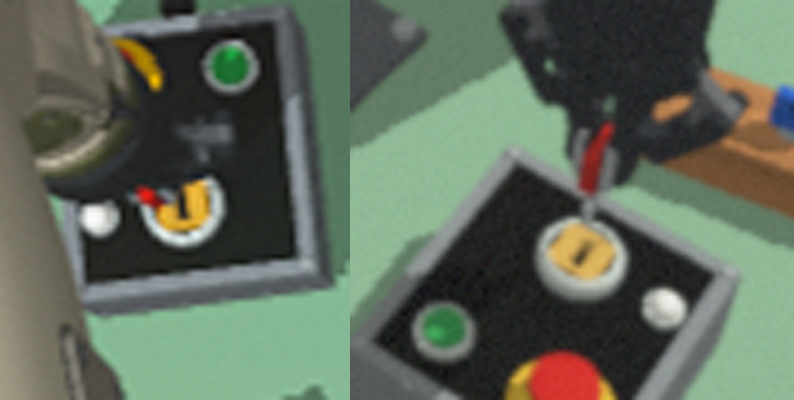

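The head is at (598,158) and the stem points at the slot at (583,253), so they are roughly aligned. My best estimate of the keyhole is (0.6165, 0.2475), so I'll ease down to the slot mouth.

Call:
jog_arm:
  rows:
    - [0.03, 0.015, -0.2, 0, 0, 0]
    - [0.03, 0.015, -0.4, 0, 0, 0]
    - [0.03, 0.015, -0.6, 0, 0, 0]
    - [0.03, 0.015, -0.7, 0, 0, 0]
    - [0.03, 0.015, -0.78, 0, 0, 0]
    - [0.03, 0.015, -0.84, 0, 0, 0]
    - [0.03, 0.015, -0.9, 0, 0, 0]
    - [0.03, 0.015, -0.95, 0, 0, 0]
    - [0.03, 0.015, -0.95, 0, 0, 0]

```text
clock: 10.1
tcp_pos: [0.6168, 0.2475, 0.1126]
orientation: [-0.0, -0.055, 0.999, 0.0]
wrist_force: [-0.8, 0.6, 0.4]
finger_gap: 0.0092
grip_force: 59.1
```

Call:
jog_arm:
  rows:
    - [0, 0, -0.05, 0, 0, 0]
    - [0, 0, -0.1, 0, 0, 0]
    - [0, 0, -0.15, 0, 0, 0]
    - [0, 0, -0.2, 0, 0, 0]
    - [0, 0, -0.25, 0, 0, 0]
    - [0, 0, -0.25, 0, 0, 0]

```text
clock: 10.6
tcp_pos: [0.6169, 0.2475, 0.1023]
orientation: [-0.0, -0.055, 0.999, -0.0]
wrist_force: [0.2, -0.4, -0.1]
finger_gap: 0.0086
grip_force: 59.1
```

Call:
jog_arm:
  rows:
    - [0, 0, -0.06, 0, 0, 0.3]
    - [0, 0, -0.12, 0, 0, -0.3]
    - [0, 0, -0.16, 0, 0, 0.3]
    - [0, 0, -0.2, 0, 0, -0.3]
    - [0, 0, -0.24, 0, 0, 0.3]
    - [0, 0, -0.28, 0, 0, -0.3]
    - [0, 0, -0.32, 0, 0, 0.3]
    - [0, 0, -0.36, 0, 0, -0.3]
    - [0, 0, -0.38, 0, 0, 0.3]
    - [0, 0, -0.38, 0, 0, -0.3]
    - [0, 0, -0.38, 0, 0, 0]
    - [0, 0, -0.38, 0, 0, 0]

```text
clock: 11.6
tcp_pos: [0.6164, 0.2481, 0.0884]
orientation: [-0.0, -0.055, 0.998, 0.001]
wrist_force: [-4.6, 1.2, 4.8]
finger_gap: 0.0086
grip_force: 60.0
```

Call:
jog_arm:
  rows:
    - [0, 0, -0.03, 0, 0, 0.4]
    - [0, 0, -0.06, 0, 0, -0.4]
    - [0, 0, -0.09, 0, 0, 0.4]
    - [0, 0, -0.12, 0, 0, -0.4]
    - [0, 0, -0.12, 0, 0, 0.4]
    - [0, 0, -0.12, 0, 0, -0.4]
    - [0, 0, -0.12, 0, 0, 0]
    - [0, 0, -0.12, 0, 0, 0]

```text
clock: 12.27
tcp_pos: [0.6169, 0.248, 0.0879]
orientation: [0.001, -0.055, 0.998, 0.001]
wrist_force: [-11.4, -1.9, 24.9]
finger_gap: 0.0089
grip_force: 63.2
```

```bash
python3 - <<'E'
from h import *
import cv2
b=cam("scene"); s=env.get_state(); print(s["tcp_pos"],s["wrist_force"],s["ft_torque"])
cv2.imwrite("pics/home.png",cv2.resize(b[225:315,330:430],(600,540),interpolation=cv2.INTER_CUBIC)[:,:,::-1])
E
```

```text
[0.61686255 0.24798922 0.08783684] [-11.14311629  -1.60811868  25.80641402] [-0.41095898  2.69644802 -0.02586452]
```

View pics/home.png

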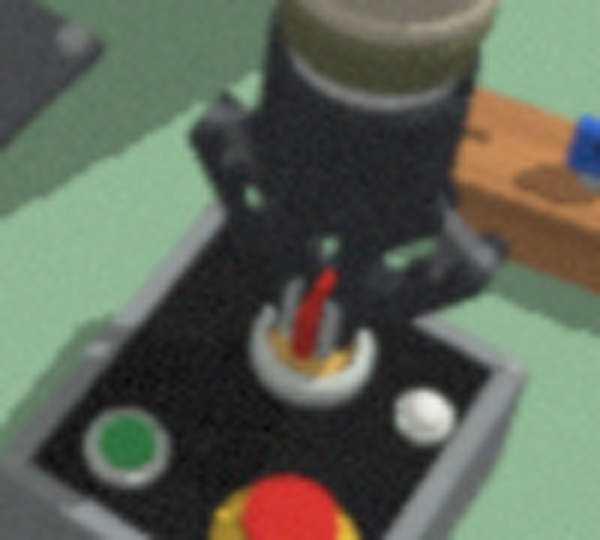

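The key's shoulder is on the brass face at (310,355). The press is stiff at 25 N, so the key is home. I'll ease the load and turn clockwise.

Call:
jog_arm:
  rows:
    - [-0.02, 0, 0.06, 0, 0, 0]
    - [-0.02, 0, 0.06, 0, 0, 0]
    - [-0.02, 0, 0.06, 0, 0, -0.8]
    - [-0.02, 0, 0.06, 0, 0, -1.6]
    - [-0.02, 0, 0.06, 0, 0, -2.4]
    - [-0.02, 0, 0.06, 0, 0, -3.2]
    - [-0.02, 0, 0.06, 0, 0, -4]
    - [-0.02, 0, 0.06, 0, 0, -4.8]
    - [-0.02, 0, 0.06, 0, 0, -5.6]
    - [-0.02, 0, 0.06, 0, 0, -6.4]
    - [-0.02, 0, 0.06, 0, 0, -7]
    - [-0.02, 0, 0.06, 0, 0, -7]

```text
clock: 13.32
tcp_pos: [0.6168, 0.2479, 0.0879]
orientation: [0.001, 0.308, 0.951, 0.001]
wrist_force: [-5.3, 0.5, 13.5]
finger_gap: 0.0088
grip_force: 61.3
```

```bash
python3 -c "
from h import *
s=env.get_state(); print([np.round(s[k],4) for k in ('tcp_pos','orientation','wrist_force','ft_torque','joint_pos')])"
```

```text
[array([0.6168, 0.2479, 0.0879]), array([1.100e-03, 3.082e-01, 9.513e-01, 9.000e-04]), array([-5.348 ,  0.5219, 13.5211]), array([-0.1392,  1.3223, -0.0106]), array([2.615e-01, 5.524e-01, 5.650e-02, 1.072e+00, 2.000e-04, 8.881e-01])]
```

Call:
jog_arm:
  rows:
    - [0, 0, 0, 0, 0, -0.8]
    - [0, 0, 0, 0, 0, -1.6]
    - [0, 0, 0, 0, 0, -2.4]
    - [0, 0, 0, 0, 0, -3.2]
    - [0, 0, 0, 0, 0, -4]
    - [0, 0, 0, 0, 0, -4.8]
    - [0, 0, 0, 0, 0, -5.6]
    - [0, 0, 0, 0, 0, -6.4]
    - [0, 0, 0, 0, 0, -7.2]
    - [0, 0, 0, 0, 0, -8]
    - [0, 0, 0, 0, 0, -8.3]
    - [0, 0, 0, 0, 0, -8.3]

```text
clock: 14.32
tcp_pos: [0.6168, 0.2477, 0.088]
orientation: [0.001, 0.68, 0.733, 0.001]
wrist_force: [-5.4, -0.5, 13.7]
finger_gap: 0.0091
grip_force: 61.3
```

Call:
jog_arm:
  rows:
    - [0, 0, 0, 0, 0, 0]
    - [0, 0, 0, 0, 0, 0]
    - [0, 0, 0, 0, 0, 0]
    - [0, 0, 0, 0, 0, 0]
    - [0, 0, 0, 0, 0, 0]
    - [0, 0, 0, 0, 0, 0]
    - [0, 0, 0, 0, 0, 0]
    - [0, 0, 0, 0, 0, 0]

```text
clock: 14.98
tcp_pos: [0.6168, 0.2477, 0.088]
orientation: [0.001, 0.679, 0.734, 0.001]
wrist_force: [-6.3, -2.4, 14.3]
finger_gap: 0.0091
grip_force: 61.3
```

```bash
python3 - <<'E'
from h import *
import cv2
s=env.get_state(); print([np.round(s[k],4) for k in ('tcp_pos','orientation','wrist_force','ft_torque','qvel')])
a=cam("top"); b=cam("scene")
y=cv2.resize(b[225:315,330:430],(444,400),interpolation=cv2.INTER_CUBIC);x=cv2.resize(a[140:240,270:370],(350,350),interpolation=cv2.INTER_CUBIC)
cv2.imwrite("pics/turned.png",np.hstack([cv2.copyMakeBorder(x,0,50,0,0,cv2.BORDER_CONSTANT),y])[:,:,::-1])
E
```

```text
[array([0.6168, 0.2477, 0.088 ]), array([0.0009, 0.6792, 0.734 , 0.001 ]), array([-6.311 , -2.3825, 14.3466]), array([-0.3528,  1.4023,  0.0582]), array([-0.0005, -0.0011,  0.0011, -0.    , -0.0023,  0.001 ])]
```

View pics/turned.png

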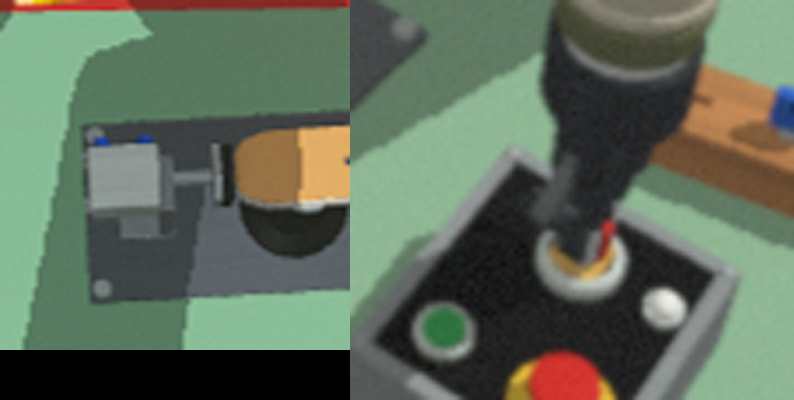

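The clamp pad is out and touching the heel at (225,175), the key is turned a quarter with its shoulder on the face at (600,245), and the moment of 0.058 N m matches the spring.

```bash
python3 -c "
from workcell import env
print(env.hand_in())"
```

```text
the job is handed in; nothing more can be done
None
```

I handed the job in with the last against its rest and the red key home, turned about a quarter turn clockwise and still gripped; the simulator gave no verdict.

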